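# Close the spares jar in its slanted holder

## Task

One of the three spares jars in the slanted holders has lost its lid. Pick up the larger of the two loose lids and screw it onto the open jar: it goes on clockwise, but first turn it backward until it drops into the thread, then turn it home against the stop and let go. Leave the other loose things lying where they are.

Things in the scene. Friction and masses are not known exactly. Their poses are not given: they have to be found in the camera images.
- lid_mid (a point): Centre (half-way up) of the larger loose lid: ribbed black screw lid, 58 mm diameter, 29 mm high, about 45 g, lying open side down on the table; z is its axis, out of its closed top. The top 11.5 mm are solid; below is a skirt of 26 mm inner radius. Grip it across the diameter, fingertips not below its lower edge.
- lid_lug (a point): Centre of one of the lid's four inner lugs (90 degrees apart, on the lid's x and y axes). Each stands inward from the skirt to a radius of 21.5 mm, is 5 mm wide and 3 mm high, its underside 2 mm above the lid's lower edge. Axes as the lid's.
- jar_mouth (a point): Centre of the rim of the open jar's white neck. z is the jar's axis, out of the mouth, leaning 25 degrees from vertical to the front (-x) of its yawed holder; y is level. Neck radius 20 mm, over the thread 24.5 mm; the shoulder (radius 33 mm) is 21 mm below the rim. How the thread is turned about z is hidden: this frame does not tell it and it differs every time.
- jar_thread (a point): Point on the jar's axis level with the ridge tops, 3.5 mm below the rim; axes as jar_mouth. The thread repeats every 90 degrees; clockwise seen from above: a stop 8 degrees wide reaching 3 mm above the ridges, a gap of 28, a flat-topped ridge of 54 up to the next stop. Below the ridge runs a channel, its floor 7 mm below the ridge tops in the gap, then falling 4 mm more.
- jar_home (a point): Where the lid's centre is when fully home: on the jar's axis 2 mm below the rim; axes as jar_mouth. The lid's centre is 4 mm above this with its lugs dropped in the gaps, 11 mm with lugs on the ridges, 14 mm on the stops. On a ridge the stop blocks clockwise turning; at most 75 degrees backward brings the drop. Then 54 to 69 degrees clockwise lead home to the stop. The jar does not turn.
- small_lid_mid (a point): Centre of the smaller loose lid, 42 mm diameter, 22 mm high, same look; it fits none of these jars' necks. Leave it.
- holder_b: A fixed plywood holder on a grey foot (110 x 92 mm, y its width, origin under its centre) with a jar like the open one but closed: its lid's top reaches about 170 mm above the table, its centre 23 mm in front (-x) of the origin.
- holder_c: Another such holder with a closed jar. Fixed.
- wheel_a: A model car wheel with tyre lying flat, 65 mm diameter, 26 mm high; origin under its centre.
- wheel_b: Another such wheel.
- spray_can: A standing spray can, 65 mm diameter, 190 mm high; origin under its centre.
- glue: A small standing white bottle, 32 mm diameter, 75 mm high; origin under its centre.
- tape: A roll of tape lying flat, 90 mm diameter, 22 mm high; origin under its centre.
- driver: A screwdriver lying on the table, 170 mm long along its x.
There are look-alikes about, which are no part of the job. What is shaped like the part that bears lid_mid but orange or turquoise is not meant.

How it is judged (in metres and radians):
At the end, for the whole second after the job is handed in: The larger lid is screwed home on the open jar: its centre no more than 1.2 mm above (or 3 mm below) its home height along the jar's axis and within 4 mm of the home point, its axis within 0.08 rad of the jar's, at rest (z of lid_mid in the frame of jar_home between -0.003 and 0.0012 m and distance between lid_mid and jar_home below 0.004 m and angle between the z axis of lid_mid and the z axis of jar_home, either way round below 0.08 rad and linear speed of lid below 0.01 m/s); the robot touches nothing.
It fails at once if another loose thing was moved more than 40 mm (distance of any of small_lid_mid, wheel_a, wheel_b, spray_can, glue, tape, driver from where it was at the start of the episode above 0.04 m).
It also fails if it takes over 58 s, if anything falls off the work surface, if the arm or the gripper's body presses on something with over 40 N, if the wrist force passes 120 N, or if a joint passes its speed limit or range.

## Robot

A 6-joint arm with a two-finger parallel gripper is mounted at the origin on the work surface. World frame = base frame: x ahead of the robot, y to its left, z up, the work surface at z = 0. Lengths are in mm, angles in rad, forces in N, time in s.
With the tool pointing down it reaches from about 350 to 775 mm from the base axis. Payload 7.3 kg.
Tool frame: the origin (TCP) lies midway between the tips of the shut fingers; the grasp point (between the pads) lies bot.tcp_to_grasp behind it (bot.tcp_to_grasp is the distance from the TCP to the grasp point, in mm); z points along the fingers, y is the direction in which the jaws open and shut (so a half turn about z gives the same grasp; the last joint's range is limited). The gripper opens to 92 mm and grips with 3 to 60 N. Pads are 19 mm wide; open, the fingers measure 130 mm over their backs; the gripper's body (75 mm by 190 mm) begins 47 mm behind the grasp point.
Start: joints at [-1.467, 0.342, 1.524, -0, 1.275, -0.146], TCP at [129.807, -508.719, 226.741] pointing down, gripper open.
Joint ranges: [-2.53, 2.53], [-0.77, 2.02], [0.04, 2.7], [-1, 4.14], [0.28, 2.66], [-3.11, 3.11]. Speed limits (rad/s): [2.57, 2.57, 3.14, 3.14, 3.14, 3.14].

## Interface

Orientations are given as [roll, pitch, yaw] about the fixed x, y, z axes, in that order (R = Rz(yaw) Ry(pitch) Rx(roll)).
In Python, from plant import bot gives the robot as it stands.
- The arm moves only by the shell command python3 -m inch 'ROWS'. ROWS is JSON, one flat list of numbers, 7 for each row, row after row: the shift along the world's x, y, z in cm, then the turn, a rotation vector about the world's x, y, z in degrees, then the gripper command: -1 is shut, 1 is fully open, values between are in proportion. In form: [tx, ty, tz, ax, ay, az, fingers, tx, ty, tz, ax, ay, az, fingers, ...]. A call has exactly 5 rows; each row is the pose to reach, as a shift and turn from the pose measured when the call began; what a row does not reach only later rows make up. A row lasts 1/10 s, in which the tool goes at most 50 mm and 8.59 degrees, less where a joint would pass 70% of its speed; a pose out of reach is approached as far as the arm can. A call with a gripper value outside its range is refused whole. The fingers move at their own pace and stop on an object; the grip force is fixed at half the most. Time passes only in rows, so rows that repeat a pose let the fingers close, or fill a call up. It gives the time, the measured TCP pose, the force and the opening at its end, in the units of the state.
- bot.get_obs(): the state, without advancing time (a new reading comes with each control period).
- bot.capture(name): name is "scene" or "side" or "wrist"; returns the picture (420x560x3 uint8, red, green, blue); there is no depth.
- bot.calibration(name): a dict with "fx", "fy", "cx", "cy" (pixels), "k1" (the pictures are not rectified: a ray, as slopes to the right and down, at radius r is drawn at 1 + k1 r^2 times it, then the intrinsics apply), "cam_to_world" (4x4, takes a point from camera to world coordinates). Camera axes: x right, y down, z forward; pixel columns grow to the right and rows downward; lengths in mm; the calibration is good to about 2 mm. A picture is of the moment at which its call begins: read the wrist's pose just before it. calibration takes no time and is no camera call; for the wrist camera it gives the pose at the moment of the call.
- bot.close_job(): hands the job in, once; it reports no verdict.
The state is a dict: "time": time; "joint_positions": joint angles; "dq": joint speeds; "tau": joint torques, N m; "tool_pos": TCP position; "tcp_rot": TCP orientation; "contact_force": force on the tool from outside, world axes, zero at the start; "moment": the same for the moment, N m; "grip_width": finger opening in mm.
Only numpy, scipy, OpenCV 4.12 (cv2) and the standard library are available. Lean on these libraries where they do the work, as an engineer would, in place of code of your own. Each camera call takes 0.05 s, during which the arm holds its last target.

## Working session

There is one attempt and no reset: what is moved stays moved. The work goes in short steps, Python scripts to look and compute and a shell command to move; the robot and the scene stay as the last step left them, time stands still between calls to the robot, and variables do not carry over. Pictures are saved under pics/ and viewed, and the job is handed in when it is done.

```bash
ls; mkdir -p pics
python3 - <<'E'
from plant import bot
import cv2
for n in ["scene","side","wrist"]:
    im=bot.capture(n); cv2.imwrite(f"pics/{n}0.png",im[:,:,::-1])
    c=bot.calibration(n); print(n,{k:c[k] for k in c if k!="cam_to_world"}); print(c["cam_to_world"])
print(bot.get_obs(),bot.tcp_to_grasp)
E
```

```text
pics
scene {'fx': 518.6642660005405, 'fy': 518.6642660005405, 'cx': 277.9600370266022, 'cy': 202.3021021726417, 'k1': -0.1496110462921403}
[[ 6.84258473e-01  4.56464596e-01 -5.68709429e-01  1.13047531e+03]
 [ 7.29146630e-01 -4.15804176e-01  5.43555037e-01 -6.11439214e+02]
 [ 1.16418747e-02 -7.86604704e-01 -6.17347153e-01  8.18746658e+02]
 [ 0.00000000e+00  0.00000000e+00  0.00000000e+00  1.00000000e+00]]
side {'fx': 410.8935815242389, 'fy': 410.8935815242389, 'cx': 279.1603950843279, 'cy': 209.33354999005198, 'k1': -0.11299734266913818}
[[-8.93710327e-01 -2.44880862e-01  3.75919161e-01  1.67463575e+01]
 [-4.48201462e-01  4.50100472e-01 -7.72350319e-01  9.38540231e+02]
 [ 1.99324201e-02 -8.58744973e-01 -5.12015400e-01  7.36836504e+02]
 [ 0.00000000e+00  0.00000000e+00  0.00000000e+00  1.00000000e+00]]
wrist {'fx': 312.9319186728722, 'fy': 312.9319186728722, 'cx': 274.8635413178695, 'cy': 208.0983561181531, 'k1': 0.024181089205856494}
[[ 2.47695433e-01 -9.37160762e-01 -2.45716664e-01  1.97139447e+02]
 [-9.68837665e-01 -2.39791027e-01 -6.20793220e-02 -4.91034875e+02]
 [-7.42346552e-04  2.53436324e-01 -9.67351786e-01  3.83887334e+02]
 [ 0.00000000e+00  0.00000000e+00  0.00000000e+00  1.00000000e+00]]
{'time': 0.15, 'joint_positions': array([-1.46699560e+00,  3.42593819e-01,  1.52478229e+00, -2.90809169e-05,
        1.27540637e+00, -1.46010392e-01]), 'dq': array([ 0.00145291, -0.0009866 , -0.00079322,  0.00131575, -0.0016296 ,
        0.00095208]), 'tau': array([ 1.28816886e-03, -4.31470406e+01, -2.44353157e+01,  7.18098669e-02,
        5.37733245e-02, -8.50630499e-05]), 'tool_pos': array([ 129.76701318, -508.39827905,  226.1937905 ]), 'tcp_rot': array([-3.14041144e+00, -1.45594456e-04,  2.49819518e-01]), 'contact_force': array([-0.06336618,  0.41360384,  0.57331171]), 'moment': array([-0.00688353, -0.00380007, -0.02055136]), 'grip_width': 92.01440649643953} 18.8
```

View pics/scene0.png

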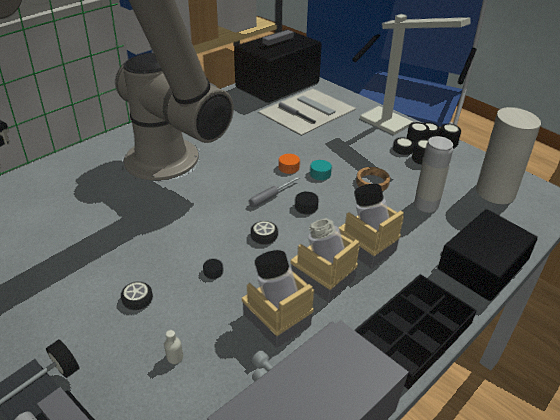

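View pics/side0.png

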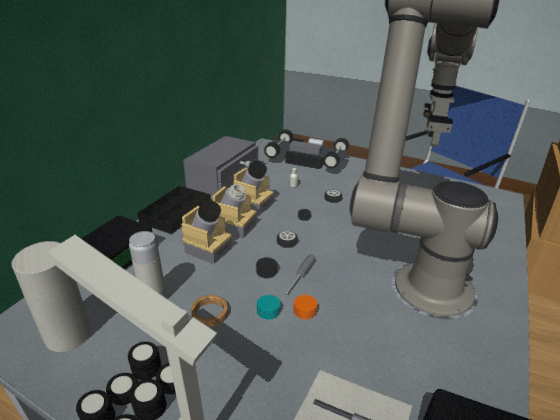

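View pics/wrist0.png

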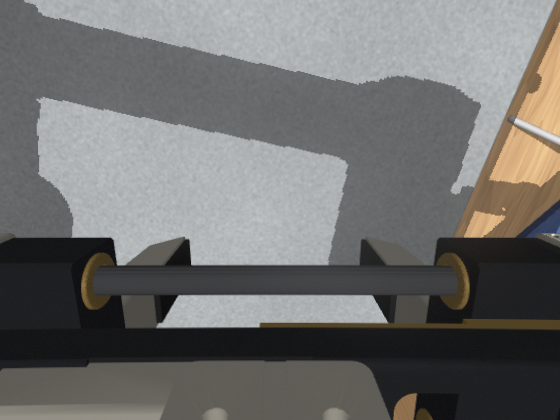

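Scene view: black lid candidates are at (307,203) and (213,269). Orange (289,163) and turquoise (320,169) are look-alikes. The lid at (307,203) looks larger. The open jar, with a translucent/white neck, is in the middle holder at (322,228). I'll confirm with enlarged crops.

```bash
cat > h.py <<'E'
import numpy as np, cv2
from plant import bot
def ray(name,px,c=None):
    c=c or bot.calibration(name)
    K=np.array([[c["fx"],0,c["cx"]],[0,c["fy"],c["cy"]],[0,0,1.]])
    d=np.array([c["k1"],0,0,0,0.])
    # undistort: drawn = ray*(1+k1 r^2)
    u=cv2.undistortPointsIter(np.array([[px]],float),K,d,None,None,(cv2.TERM_CRITERIA_COUNT,50,1e-9))[0,0]
    T=np.array(c["cam_to_world"]); v=T[:3,:3]@np.array([u[0],u[1],1]); return T[:3,3],v/np.linalg.norm(v)
def onz(name,px,z,c=None):
    o,v=ray(name,px,c); return o+v*(z-o[2])/v[2]
def tri(obs):
    A=np.zeros((3,3));b=np.zeros(3)
    for o,v in obs:
        P=np.eye(3)-np.outer(v,v);A+=P;b+=P@o
    x=np.linalg.solve(A,b); return x,[np.linalg.norm((np.eye(3)-np.outer(v,v))@(x-o)) for o,v in obs]
def proj(name,p,c=None):
    c=c or bot.calibration(name);T=np.linalg.inv(np.array(c["cam_to_world"]))
    q=T[:3,:3]@np.asarray(p,float)+T[:3,3];u=q[:2]/q[2];u=u*(1+c["k1"]*(u@u));return np.array([c["fx"]*u[0]+c["cx"],c["fy"]*u[1]+c["cy"]])
E
python3 - <<'E'
import cv2,numpy as np
from h import *
a=cv2.imread("pics/scene0.png");b=cv2.imread("pics/side0.png")
A=cv2.resize(a[180:340,190:410],(0,0),fx=3.6,fy=3.6,interpolation=cv2.INTER_CUBIC);cv2.imwrite("pics/sc_crop.png",A)
B=cv2.resize(b[150:310,170:340],(0,0),fx=3.7,fy=3.7,interpolation=cv2.INTER_CUBIC);cv2.imwrite("pics/sd_crop.png",B)
for n,im,pts in(("scene",a,[(307,203),(213,269)]),("side",b,[(267,268),(305,215)])):
    m=(im.max(2)<48).astype(np.uint8)
    k,l,s,c=cv2.connectedComponentsWithStats(m)
    for p in pts:
        i=l[p[1],p[0]];print(n,p,i,s[i],c[i],onz(n,c[i],14))
print(tri([ray("scene",(307,203)),ray("side",(267,268))]))
E
```

```text
scene (307, 203) 106 [295 192  23  22 431] [306.24593968 202.5800464 ] [437.87634077 148.94633782  14.        ]
scene (213, 269) 114 [203 259  20  20 319] [212.35736677 268.55799373] [ 462.92853693 -167.03016243   14.        ]
side (267, 268) 352 [257 258  20  20 322] [266.36645963 267.35714286] [437.49436117 146.79528114  14.        ]
side (305, 215) 318 [299 210  11  10  74] [303.71621622 214.58108108] [ 459.14890336 -160.54168127   14.        ]
(array([437.04868079, 149.10771203,  12.89932688]), [np.float64(2.507710655583006), np.float64(2.5077106555828372)])
```

View pics/sc_crop.png

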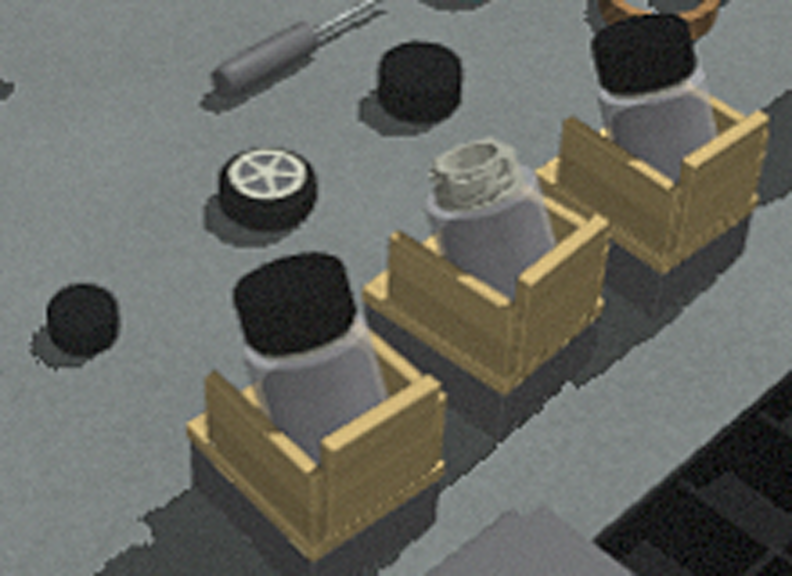

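View pics/sd_crop.png

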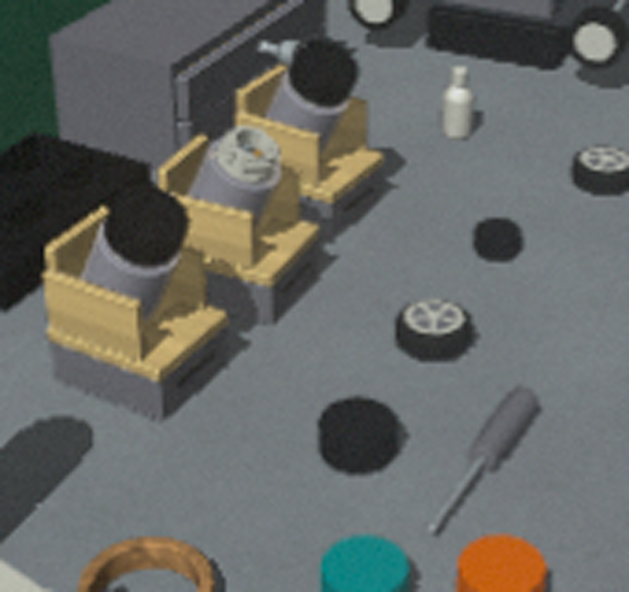

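The crops confirm it. The black lid at scene (307,203) / side (267,268) is the larger loose one, about 55 mm, against about 40 mm for the one at (213,269). The open jar is the middle one, with its rim near scene (321,224) / side (238,190). Next I'll measure the holders.

Run:
```python
from h import *
S=lambda x,y:(190+x/3.6,180+y/3.6); D=lambda x,y:(170+x/3.7,150+y/3.7)
def t(n,s,d): 
    x,e=tri([ray("scene",S(*s)),ray("side",D(*d))]);print(n,x.round(1),np.round(e,1))
t("rim",(474,156),(250,146))
t("lidC top",(644,42),(150,222)) 
t("lidB top",(292,283),(328,68))
t("wheel",(268,174),(436,318))
t("lid top",(420,67),(360,428))
for n,s in(("B",[(190,430),(316,555),(443,465)]),("A",[(366,295),(503,388),(603,308)]),("C",[(665,268),(768,190)])):
    P=[onz("scene",S(*p),40) for p in s]; print(n,[p.round(0) for p in P])
    for a,b in zip(P,P[1:]): v=(b-a); print(np.linalg.norm(v),np.degrees(np.arctan2(v[1],v[0])))
for m,n in (((190,430),(366,295)),):
    pass
```

```text
rim [6.174e+02 1.000e-01 1.443e+02] [0.9 0.9]
lidC top [616.7 147.6 149. ] [2.8 2.8]
lidB top [ 627.5 -148.5  151.5] [1.9 1.9]
wheel [446.7  -3.9  24.8] [2.7 2.7]
lid top [434.2 151.2  23.9] [1.7 1.7]
B [array([ 593., -189.,   40.]), array([ 701., -197.,   40.]), array([ 704., -105.,   40.])]
108.82594271473259 -3.8232847776828396
91.41130604150842 88.37627773449233
A [array([582., -45.,  40.]), array([688., -40.,  40.]), array([685.,  50.,  40.])]
105.41352515659757 2.6062364861430627
90.28427211828594 91.66279484285499
C [array([689., 104.,  40.]), array([689., 209.,  40.])]
105.1590032000294 89.83543425436385
```

```bash
cat >> h.py <<'E'
from scipy.spatial.transform import Rotation as Ro
def pose(o=None):
    o=o or bot.get_obs(); return np.array(o["tool_pos"]),Ro.from_euler("xyz",o["tcp_rot"])
def toolR(yaw,tilt=0,hyaw=0):
    "tool turned by yaw deg about own approach axis, axis tilted by tilt toward -x side of holder (yaw hyaw)"
    J=Ro.from_euler("ZY",[hyaw,-tilt],degrees=True)
    return J*Ro.from_euler("z",yaw,degrees=True)*Ro.from_euler("x",180,degrees=True)
def delta(p,R):
    p0,R0=pose(); return ((np.asarray(p)-p0)/10).round(2),np.degrees((R*R0.inv()).as_rotvec()).round(1)
def camtool(p=None,R=None):
    p0,R0=pose(); T=np.array(bot.calibration("wrist")["cam_to_world"])
    return R0.inv().apply(T[:3,3]-p0),R0.inv()*Ro.from_matrix(T[:3,:3])
E
python3 - <<'E'
from h import *
tc,Rc=camtool();print(tc.round(1),Rc.as_matrix().round(3))
c=bot.calibration("wrist")
q=np.array([(275-c["cx"])/c["fx"],(130-c["cy"])/c["fy"],1])*200  # cam coords of target
qt=tc+Rc.apply(q);print("target in tool",qt.round(1))
R=toolR(0,25,2); tp=np.array([617,0,144])-R.apply(qt);print("jar view tcp",tp,delta(tp,R))
R2=toolR(0);print("lid view",np.array([437,148,29])-R2.apply(qt))
E
```

```text
[  69.6   -0.4 -157.7] [[ 0.    -0.967 -0.254]
 [ 1.     0.     0.001]
 [-0.    -0.254  0.967]]
target in tool [67.2 -0.2 48.4]
jar view tcp [535.71432558  -3.01406235 159.5141235 ] (array([40.59, 50.54, -6.67]), array([  3.5, -24.8, -12.1]))
lid view [369.83625604 147.82460286  77.43690947]
```

```bash
python3 -m inch '[4,3,0.5,1,-5,-2,1, 7,7,0.5,1,-10,-4,1, 10,11,0.5,2,-15,-6,1, 13,15,0.5,3,-20,-9,1, 16,19,0.5,3.5,-24.8,-12.1,1]'
python3 -c "
from h import *
print(delta([535.7,-3,159.5],toolR(0,25,2)))"
```

```text
time: 0.65
tool_pos: [290.4, -317.4, 231.3]
tcp_rot: [-3.141, -0.44, 0.032]
contact_force: [1.9, 0.3, -0.5]
grip_width: 92.1
(array([24.53, 31.44, -7.18]), array([-0.1,  0.2,  0.1]))
```

```bash
python3 -m inch '[3,4,0,0,0,0,1, 6,8,0,0,0,0,1, 9,12,-1,0,0,0,1, 12,16,-2,0,0,0,1, 15,20,-3,0,0,0,1]'
python3 -m inch '[3,4,-1,0,0,0,1, 6,8,-2,0,0,0,1, 9.5,11.44,-4.2,0,0,0,1, 9.5,11.44,-4.2,0,0,0,1, 9.5,11.44,-4.2,0,0,0,1]'
python3 - <<'E'
from h import *
import pickle
o=bot.get_obs();c=bot.calibration("wrist");im=bot.capture("wrist");cv2.imwrite("pics/jar1.png",im[:,:,::-1])
pickle.dump((o,c),open("jar1.pkl","wb"));print(o["time"],pose(o)[0],delta([535.7,-3,159.5],toolR(0,25,2)),proj("wrist",[617,0,144]))
E
```

```text
time: 1.15
tool_pos: [438.6, -119.2, 202.2]
tcp_rot: [-3.141, -0.441, 0.032]
contact_force: [0.9, -1.8, 0.2]
grip_width: 92.2
time: 1.65
tool_pos: [533.3, -3.4, 159.0]
tcp_rot: [-3.141, -0.439, 0.035]
contact_force: [-0.4, -0.1, 0.3]
grip_width: 91.9
1.65 [533.31965676  -3.36105025 159.02239437] (array([ 0.27,  0.16, -0.02]), array([-0. ,  0.2,  0.1])) [273.20319254 125.65017551]
```

View pics/jar1.png

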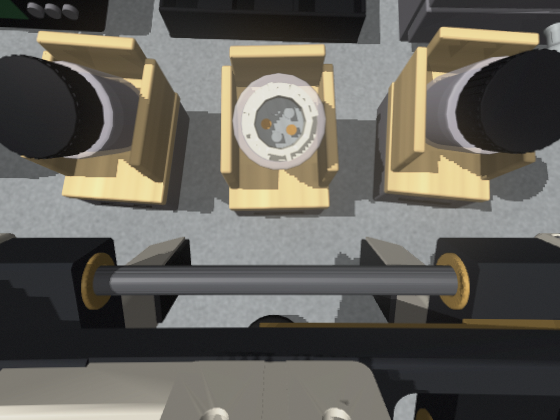

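The view is nearly straight down the open jar: shoulder circle about (279,121), rim ring about (278,122). I'll fit circles on an enlarged crop.

Run:
```python
from h import *
im=cv2.imread("pics/jar1.png")
cr=cv2.resize(im[40:220,205:350],(0,0),fx=3.3,fy=3.3,interpolation=cv2.INTER_CUBIC);cv2.imwrite("pics/jar1c.png",cr)
```

```text
(no output)
```

View pics/jar1c.png

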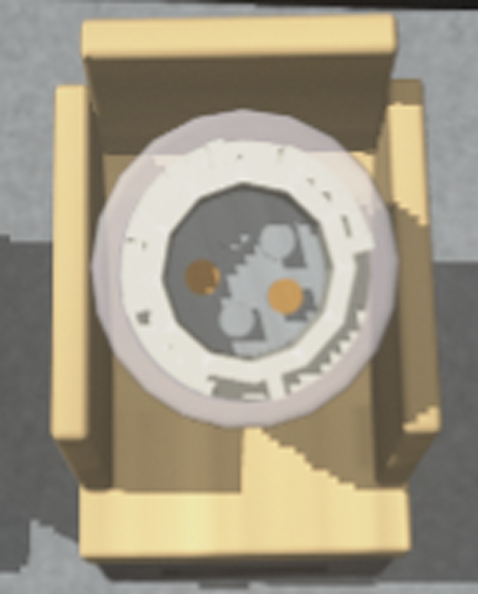

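Run:
```python
from h import *
import pickle
im=cv2.imread("pics/jar1.png"); o,c=pickle.load(open("jar1.pkl","rb"))
b,g,r=[im[:,:,i].astype(int) for i in range(3)]
print(im[122,250],im[122,235],im[80,278],im[70,278])
for t in (195,205,212):
    m=((im.min(2)>t)).astype(np.uint8); m[:60]=0;m[190:]=0;m[:,:230]=0;m[:,330:]=0
    cs,h=cv2.findContours(m,cv2.RETR_CCOMP,cv2.CHAIN_APPROX_NONE)
    i=max(range(len(cs)),key=lambda i:len(cs[i]) if h[0][i][3]<0 else 0)
    hull=cv2.convexHull(cs[i]); print(t,"out",cv2.fitEllipse(hull),cv2.minEnclosingCircle(hull))
    ho=[k for k in range(len(cs)) if h[0][k][3]>=0]; k=max(ho,key=lambda k:len(cs[k])) if ho else None
    if k is not None: print("hole",cv2.fitEllipse(cs[k]))
cv2.imwrite("pics/m.png",cv2.resize(m[40:220,205:350]*255,(0,0),fx=3.3,fy=3.3))
```

```text
[217 226 228] [181 181 188] [179 180 188] [67 87 97]
195 out ((279.69537353515625, 118.953125), (76.11357879638672, 83.90229034423828), 27.008495330810547) ((280.35107421875, 118.25531768798828), 42.87643814086914)
hole ((279.5228271484375, 121.87593841552734), (53.05070495605469, 55.381065368652344), 7.195666790008545)
205 out ((279.4176025390625, 119.25886535644531), (75.533935546875, 82.59011840820312), 14.821831703186035) ((279.3876953125, 118.99526977539062), 42.11640548706055)
hole ((279.5742492675781, 121.9352798461914), (53.71635818481445, 55.659385681152344), 9.05721378326416)
212 out ((278.3240966796875, 119.9596176147461), (71.87596893310547, 78.4951171875), 21.21527671813965) ((279.0, 121.0), 39.29386520385742)
hole ((279.6357421875, 122.03044128417969), (54.27648162841797, 55.9341926574707), 5.9788737297058105)
```

View pics/m.png

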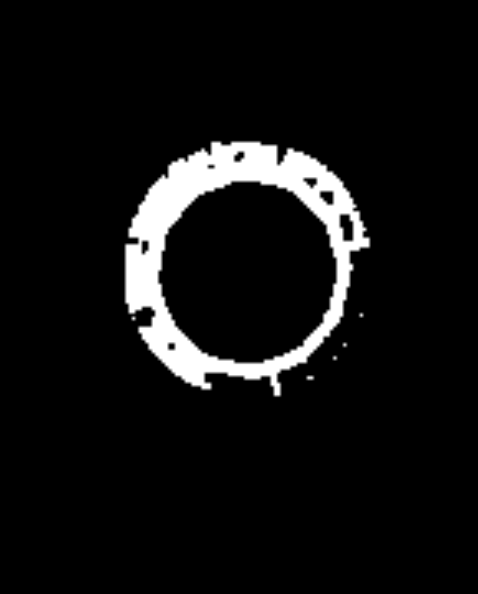

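Run:
```python
from h import *
import pickle
o,c=pickle.load(open("jar1.pkl","rb"));p,R=pose(o)
for px in [(279.6,122),(279.2,121.4)]:
    oo,v=ray("wrist",px,c); z=-v; print("dir",z.round(3),"tilt",np.degrees(np.arccos(z[2])),"yaw",np.degrees(np.arctan2(-z[1],-z[0])))
    f=oo+v*202; print("rim@202",f.round(1), "tool frame",R.inv().apply(f-p).round(2), "camera depth", )
    for z0 in(142,144,146): print(onz("wrist",px,z0,c).round(1))
# holder edges: back wall top & front plate ends in px
q=lambda x,y:(205+x/3.3,40+y/3.3)
for a,b,z in ((q(82,548),q(408,550),41),(q(84,16),q(394,14),110)):
    A=onz("wrist",a,z,c);B=onz("wrist",b,z,c);d=A-B;print(A.round(1),B.round(1),np.linalg.norm(d),np.degrees(np.arctan2(d[1],d[0]))-90)
print(tri([ray("wrist",(279.5,121.9),c),ray("scene",(321.4,223.5)),ray("side",(237.6,189.5))]))
print(proj("scene",[617,-0.5,144]),proj("side",[617,-.5,144]))
```

```text
dir [-0.435 -0.001  0.9  ] tilt 25.811074171717603 yaw 0.14522127556111664
rim@202 [617.2  -2.7 148.7] tool frame [71.56  2.26 44.96] camera depth
[620.5  -2.7 142. ]
[619.5  -2.7 144. ]
[618.5  -2.7 146. ]
dir [-0.437 -0.002  0.899] tilt 25.910554921519036 yaw 0.31428001414410117
rim@202 [617.5  -2.4 148.9] tool frame [71.91  2.01 44.96] camera depth
[620.9  -2.4 142. ]
[619.9  -2.4 144. ]
[618.9  -2.4 146. ]
[583.   41.5  41. ] [585.8 -51.5  41. ] 92.98274963648436 1.6909613148822018
[699.2  38.2 110. ] [702.3 -35.7 110. ] 73.92202171616478 2.4429104527248455
(array([618.43657382,  -1.75535927, 144.3573596 ]), [np.float64(1.1967180030660993), np.float64(1.076193757415448), np.float64(1.4015228049381188)])
[320.89708558 223.37985738] [237.49366264 189.52638091]
```

```bash
python3 -c "
from h import *
print(delta([370,148,77],toolR(0)))"
python3 -m inch '[-4,2,1,0,8,-0.7,1, -8,5,0,0,16,-1.3,1, -12,9,-2,0,25.1,-2,1, -15,12.5,-5,0,25.1,-2,1, -16.3,15.1,-8.2,0,25.1,-2,1]'
python3 -m inch '[0,0,0,0,0,0,1, 0,0,0,0,0,0,1, 0,0,0,0,0,0,1, 0,0,0,0,0,0,1, 0,0,0,0,0,0,1]'
python3 - <<'E'
from h import *
import pickle
o=bot.get_obs();c=bot.calibration("wrist");im=bot.capture("wrist");cv2.imwrite("pics/lid1.png",im[:,:,::-1])
pickle.dump((o,c),open("lid1.pkl","wb"));print(o["time"],pose(o)[0],delta([370,148,77],toolR(0)))
E
```

```text
(array([-16.3 ,  15.26,  -8.27]), array([-0.4, 25.2, -1.9]))
time: 2.2
tool_pos: [373.3, 141.1, 84.3]
tcp_rot: [-3.134, -0.005, -0.007]
contact_force: [0.9, 1.5, -0.6]
grip_width: 91.8
time: 2.7
tool_pos: [374.4, 140.3, 85.1]
tcp_rot: [-3.133, -0.007, -0.009]
contact_force: [-0.1, 0.1, -0.5]
grip_width: 92.0
2.7 [374.35775033 140.2759873   85.1050594 ] (array([-0.41,  0.76, -0.79]), array([-0.5,  0.4,  0.5]))
```

View pics/lid1.png

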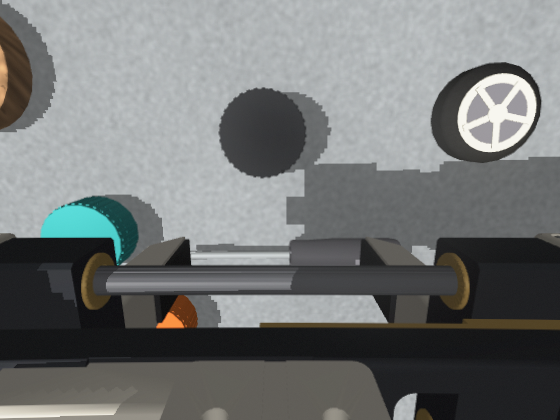

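Run:
```python
from h import *
import pickle
o,c=pickle.load(open("lid1.pkl","rb"));im=cv2.imread("pics/lid1.png");p,R=pose(o)
print(im[133,263],im[90,310])
for t in (75,90,100):
    m=(im.max(2)<t).astype(np.uint8);m[:80]=0;m[185:]=0;m[:,:210]=0;m[:,340:]=0
    m=cv2.morphologyEx(m,cv2.MORPH_OPEN,np.ones((7,7)))
    cs,_=cv2.findContours(m,cv2.RETR_EXTERNAL,cv2.CHAIN_APPROX_NONE);k=max(cs,key=cv2.contourArea);e=cv2.fitEllipse(k);print(t,e,cv2.minEnclosingCircle(k))
for z in (0,14.5,29):print(z,onz("wrist",e[0],z,c).round(1))
for n,px,z in(("turq",(70,232),29),("turqR",(138,235),0),("drv handle",(290,240),10),("drv end",(375,240),10),("tip",(190,250),3),("orange",(175,320),29),("wheel",(440,110),0)):print(n,onz("wrist",px,z,c).round(0))
```

```text
[58 56 54] [178 177 173]
75 ((262.6064147949219, 132.4234619140625), (84.0933609008789, 86.87345886230469), 167.10958862304688) ((262.17108154296875, 132.63003540039062), 44.540382385253906)
90 ((262.6196594238281, 132.4369354248047), (85.08206176757812, 87.63856506347656), 168.15272521972656) ((262.649658203125, 132.3662109375), 44.55314254760742)
100 ((262.8015441894531, 132.3788299560547), (85.83735656738281, 88.1480712890625), 165.9796600341797) ((263.3059387207031, 132.06993103027344), 44.98915100097656)
0 [439.8 150.2   0. ]
14.5 [440.  149.5  14.5]
29 [440.2 148.9  29. ]
turq [371. 288.  29.]
turqR [359. 254.   0.]
drv handle [357. 130.  10.]
drv end [357.  63.  10.]
tip [347. 211.   3.]
orange [299. 219.  29.]
wheel [454.  20.   0.]
```

```bash
python3 -m inch '[3.3,0.4,0,-0.5,0.4,0.5,1, 6.6,0.9,-1,-0.5,0.4,0.5,1, 6.6,0.9,-3,-0.5,0.4,0.5,1, 6.6,0.9,-5.5,-0.5,0.4,0.5,1, 6.6,0.9,-6.5,-0.5,0.4,0.5,1]'
python3 -c "
from h import *
print(delta([440,149,6],toolR(0)))"
```

```text
time: 3.25
tool_pos: [439.3, 148.9, 18.3]
tcp_rot: [3.141, 0.003, -0.001]
contact_force: [-0.3, -0.8, 0.3]
grip_width: 91.5
(array([ 0.07,  0.01, -1.23]), array([ 0.1, -0.2,  0. ]))
```

```bash
python3 -m inch '[0.07,0,-0.6,0,0,0,1, 0.07,0,-1.2,0,0,0,1, 0.07,0,-1.2,0,0,0,-1, 0.07,0,-1.2,0,0,0,-1, 0.07,0,-1.2,0,0,0,-1]'
python3 -m inch '[0,0,0,0,0,0,-1, 0,0,0,0,0,0,-1,0,0,0,0,0,0,-1,0,0,0,0,0,0,-1,0,0,0,0,0,0,-1]'
```

```text
time: 3.75
tool_pos: [440.5, 149.0, 7.0]
tcp_rot: [3.141, 0.002, -0.001]
contact_force: [0.4, 0.2, 0.2]
grip_width: 72.5
time: 4.25
tool_pos: [440.8, 149.1, 7.4]
tcp_rot: [3.141, 0.001, -0.0]
contact_force: [-0.7, 0.1, 5.8]
grip_width: 57.6
```

```bash
python3 -m inch '[0,0,0,0,0,0,1, 0,0,0,0,0,0,1,0,0,0,0,0,0,1,0,0,0,0,0,8,1,0,0,0,0,0,16,1]'
python3 -m inch '[0,0,0,0,0,8.5,1, 0,0,0,0,0,17,1,0,0,0,0,0,25.5,1,0,0,0,0,0,34,1,0,0,0,0,0,42,1]'
python3 -c "
from h import *
print(delta([440.6,149,6],toolR(90)))"
```

```text
time: 4.75
tool_pos: [440.6, 149.1, 7.2]
tcp_rot: [3.141, 0.001, 0.284]
contact_force: [0.5, 0.2, 0.4]
grip_width: 90.3
time: 5.25
tool_pos: [440.5, 149.0, 7.0]
tcp_rot: [3.141, 0.001, 1.023]
contact_force: [-0.8, -0.3, -0.1]
grip_width: 91.6
(array([ 0.01, -0.  , -0.1 ]), array([ 0.1, -0. , 31.4]))
```

```bash
python3 -m inch '[0,0,-0.1,0,0,8.5,1, 0,0,-0.1,0,0,17,1,0,0,-0.1,0,0,25.5,1,0,0,-0.1,0,0,31.4,1,0,0,-0.1,0,0,31.4,-1]'
python3 -m inch '[0,0,0,0,0,0,-1, 0,0,0,0,0,0,-1,0,0,0,0,0,0,-1,0,0,0,0,0,0,-1,0,0,0,0,0,0,-1]'
python3 -m inch '[0,0,0,0,0,0,-1, 0,0,0,0,0,0,-1,0,0,0,0,0,0,-1,0,0,0,0,0,0,-1,0,0,0,0,0,0,-1]'
```

```text
time: 5.75
tool_pos: [440.4, 149.0, 5.9]
tcp_rot: [-3.141, 0.002, 1.572]
contact_force: [-0.1, 0.8, -0.3]
grip_width: 87.5
time: 6.25
tool_pos: [440.3, 149.0, 5.8]
tcp_rot: [-3.141, 0.002, 1.572]
contact_force: [-0.2, 0.2, 0.1]
grip_width: 57.0
time: 6.75
tool_pos: [440.3, 149.0, 5.8]
tcp_rot: [-3.141, 0.002, 1.572]
contact_force: [-0.0, 0.2, 0.2]
grip_width: 57.3
```

```bash
cat >> h.py <<'E'
M=np.array([618.3,-2.7,146.4]);HY=2.;TI=25.
ZJ=Ro.from_euler("ZY",[HY,-TI],degrees=True).apply([0,0,1])
def at(s,yaw): return delta(M+s*ZJ,toolR(yaw,TI,HY))
def where():
    p,R=pose();v=p-M;J=Ro.from_euler("ZY",[HY,-TI],degrees=True);q=J.inv().apply(v)
    r=(J.inv()*R*Ro.from_euler("x",180,degrees=True)).as_euler("ZYX",degrees=True)
    o=bot.get_obs();f=J.inv().apply(o["contact_force"]);print("t",round(o["time"],2),"jarframe",q.round(1),"yaw/tilt err",r.round(1),"F",f.round(1),"w",round(o["grip_width"],1),"j6",o["joint_positions"].round(2))
E
python3 -m inch '[0,0,2,0,0,0,-1, 0,0,5.5,0,0,0,-1,0,-1,9.5,0,0,0,-1,0,-3,14,0,0,0,-1,1,-6,17,0,0,0,-1]'
python3 -c "
from h import *
print(at(45,90),ZJ);where()"
```

```text
time: 7.25
tool_pos: [450.0, 89.3, 178.6]
tcp_rot: [3.14, 0.001, 1.574]
contact_force: [1.7, 0.8, -1.1]
grip_width: 57.1
(array([14.93, -9.27,  0.85]), array([  0.5, -24.9,   1.8])) [-0.42236081 -0.01474916  0.90630779]
t 7.25 jarframe [-135.9   97.8   98.9] yaw/tilt err [88.4  0.8 24.9] F [ 1.1  0.8 -1.7] w 57.1 j6 [ 0.03  0.27  1.77 -0.    1.1   0.03]
```

```bash
python3 -m inch '[3,-2,1.5,0.1,-5,0.4,-1, 6,-4,1.5,0.2,-10,0.8,-1,9,-6,1.5,0.3,-15,1.2,-1,12,-8,1.5,0.4,-20,1.5,-1,14.9,-9.3,0.85,0.5,-24.9,1.8,-1]'
python3 -m inch '[0,0,0,0,0,0,-1, 0,0,0,0,0,0,-1,0,0,0,0,0,0,-1,0,0,0,0,0,0,-1,0,0,0,0,0,0,-1]'
python3 - <<'E'
from h import *
print(at(25,90));where()
im=bot.capture("scene");cv2.imwrite("pics/s2.png",cv2.resize(im[120:300,220:420,::-1],(0,0),fx=3.3,fy=3.3))
im=bot.capture("side");cv2.imwrite("pics/d2.png",cv2.resize(im[100:270,150:340,::-1],(0,0),fx=3.3,fy=3.3))
E
```

```text
time: 7.75
tool_pos: [600.6, -5.3, 188.4]
tcp_rot: [2.699, 0.002, 1.605]
contact_force: [-0.2, 1.0, -1.0]
grip_width: 57.2
time: 8.25
tool_pos: [600.5, -4.6, 188.8]
tcp_rot: [2.699, 0.002, 1.606]
contact_force: [0.1, 0.6, -1.1]
grip_width: 57.4
(array([ 0.72,  0.16, -1.98]), array([0.1, 0.4, 0. ]))
t 8.25 jarframe [ 1.8 -1.3 46. ] yaw/tilt err [90.   0.1 -0.4] F [-0.3  0.6 -1.1] w 57.4 j6 [-0.18  0.31  1.79  0.16  0.62 -0.33]
```

View pics/s2.png

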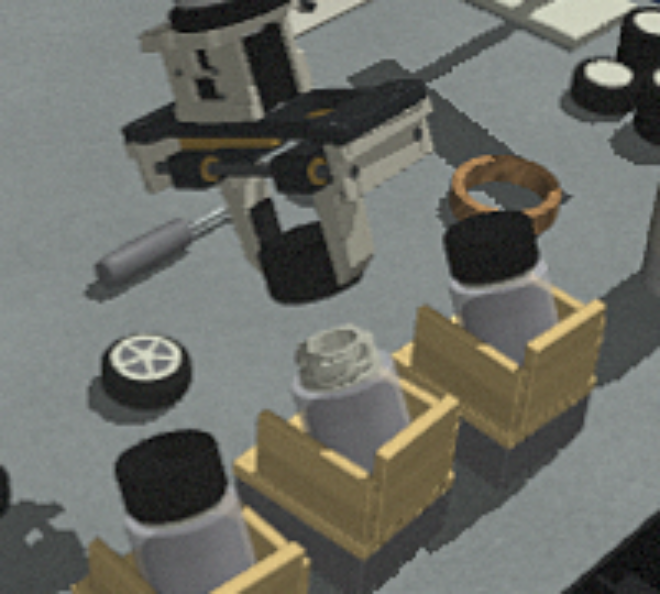

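View pics/d2.png

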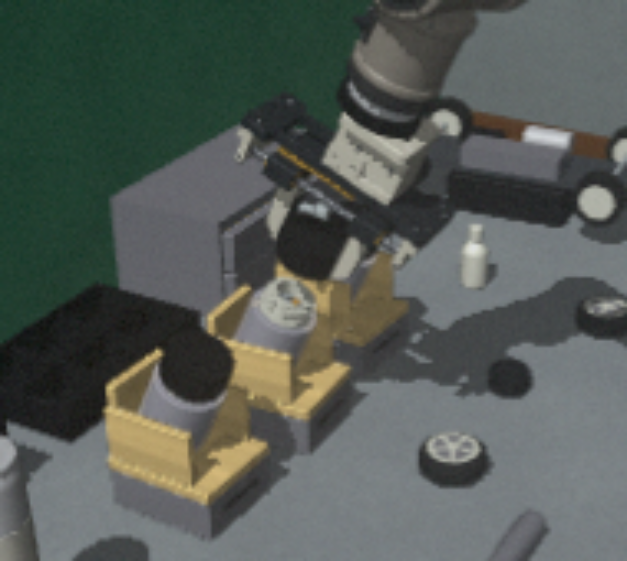

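The lid sits square in the grip and lines up over the open neck in both views. Approaching along the jar axis.

```bash
python3 -m inch '[0.3,0.16,-0.6,0,0.2,0,-1, 0.5,0.16,-1.2,0.1,0.4,0,-1,0.72,0.16,-2,0.1,0.4,0,-1,0.72,0.16,-2,0.1,0.4,0,-1,0.72,0.16,-2,0.1,0.4,0,-1]'
python3 - <<'E'
from h import *
where();print(at(8,90),at(25,90))
E
```

```text
time: 8.85
tool_pos: [607.6, -3.2, 168.0]
tcp_rot: [2.707, -0.0, 1.605]
contact_force: [0.2, 0.1, -0.3]
grip_width: 57.4
t 8.85 jarframe [-0.6 -0.2 24.1] yaw/tilt err [90.   0.   0.1] F [ 0.1  0.1 -0.4] w 57.4 j6 [-0.18  0.35  1.79  0.16  0.59 -0.33]
(array([ 0.74,  0.04, -1.44]), array([-0. , -0.1,  0. ])) (array([0.02, 0.02, 0.1 ]), array([-0. , -0.1,  0. ]))
```

```bash
python3 -m inch '[0.2,0.02,-0.35,0,0,0,-1, 0.4,0.03,-0.7,0,0,0,-1,0.55,0.04,-1.05,0,0,0,-1,0.74,0.04,-1.44,0,0,0,-1,0.74,0.04,-1.44,0,0,0,-1]'
python3 - <<'E'
from h import *
where();print(at(3,90),at(8,90))
E
```

```text
time: 9.35
tool_pos: [614.9, -2.8, 152.9]
tcp_rot: [2.708, -0.0, 1.605]
contact_force: [-0.5, 0.0, -2.0]
grip_width: 57.0
t 9.35 jarframe [-0.4  0.   7.3] yaw/tilt err [90.  -0.   0.2] F [-1.3  0.1 -1.6] w 57.0 j6 [-0.17  0.38  1.79  0.17  0.56 -0.33]
(array([ 0.22,  0.  , -0.37]), array([-0. , -0.2,  0. ])) (array([ 0.01, -0.  ,  0.08]), array([-0. , -0.2,  0. ]))
```

```bash
python3 -m inch '[0.05,0,-0.1,0,0,0,-1, 0.1,0,-0.2,0,0,0,-1,0.16,0,-0.28,0,0,0,-1,0.22,0,-0.37,0,0,0,-1,0.22,0,-0.37,0,0,0,-1]'
python3 - <<'E'
from h import *
where();print(at(3,90),at(-1,90))
E
```

```text
time: 9.85
tool_pos: [617.1, -2.8, 149.1]
tcp_rot: [2.708, -0.0, 1.605]
contact_force: [0.2, -0.1, -1.1]
grip_width: 57.3
t 9.85 jarframe [ 0. -0.  3.] yaw/tilt err [90.  -0.   0.2] F [-0.2 -0.2 -1.1] w 57.3 j6 [-0.17  0.39  1.79  0.17  0.55 -0.33]
(array([-0.01,  0.  ,  0.  ]), array([-0. , -0.2,  0. ])) (array([ 0.16,  0.01, -0.36]), array([-0. , -0.2,  0. ]))
```

The lid's edge is 3 mm below the rim with no side force, so it's centred. Going down to the ridges.

```bash
python3 -m inch '[0.04,0,-0.1,0,0,0,-1, 0.08,0,-0.2,0,0,0,-1,0.12,0,-0.28,0,0,0,-1,0.16,0.01,-0.36,0,0,0,-1,0.16,0.01,-0.36,0,0,0,-1]'
python3 - <<'E'
from h import *
where();print(at(-2,90),at(0,90))
E
```

```text
time: 10.35
tool_pos: [618.2, -2.8, 146.6]
tcp_rot: [2.708, 0.0, 1.606]
contact_force: [-9.0, -1.7, 11.4]
grip_width: 57.5
t 10.35 jarframe [ 0.  -0.1  0.3] yaw/tilt err [90.   0.   0.2] F [-3.4 -1.4 14.2] w 57.5 j6 [-0.17  0.39  1.79  0.17  0.54 -0.33]
(array([ 0.09,  0.01, -0.21]), array([ 0. , -0.2,  0. ])) (array([ 0.01,  0.01, -0.02]), array([ 0. , -0.2,  0. ]))
```

Contact at s=0.3 mm matches the predicted ridge height. Now turning backward (CCW about the jar axis) under light preload.

```bash
python3 -m inch '[0.05,0,-0.12,-1.7,0,3.6,-1, 0.05,0,-0.12,-3.4,-0.1,7.2,-1,0.05,0,-0.12,-5.1,-0.2,10.9,-1,0.05,0,-0.12,-6.8,-0.2,14.5,-1,0.05,0,-0.12,-8.4,-0.3,18.1,-1]'
python3 - <<'E'
from h import *
where();print(at(-2,110))
E
```

```text
time: 10.85
tool_pos: [618.3, -2.7, 146.7]
tcp_rot: [2.731, 0.145, 1.926]
contact_force: [-9.3, -0.3, 10.7]
grip_width: 57.3
t 10.85 jarframe [ 0.1 -0.   0.3] yaw/tilt err [ 1.101e+02 -0.000e+00  1.000e-01] F [-3.9  0.  13.6] w 57.3 j6 [-0.17  0.39  1.79  0.17  0.54 -0.69]
(array([ 0.09,  0.  , -0.21]), array([ 0.1, -0.1, -0.1]))
```

```bash
python3 -m inch '[0.05,0,-0.12,-1.7,0,3.6,-1, 0.05,0,-0.12,-3.4,-0.1,7.2,-1,0.05,0,-0.12,-5.1,-0.2,10.9,-1,0.05,0,-0.12,-6.8,-0.2,14.5,-1,0.05,0,-0.12,-8.4,-0.3,18.1,-1]'
python3 - <<'E'
from h import *
where();print(at(-2,130),bot.get_obs()["moment"])
E
```

```text
time: 11.35
tool_pos: [618.7, -2.6, 145.5]
tcp_rot: [2.801, 0.275, 2.26]
contact_force: [-0.0, 0.4, -0.3]
grip_width: 57.7
t 11.35 jarframe [-0.1  0.1 -1. ] yaw/tilt err [ 1.302e+02 -1.000e-01  1.000e-01] F [-0.1  0.4 -0.2] w 57.7 j6 [-0.17  0.4   1.79  0.17  0.54 -1.04]
(array([ 0.05, -0.01, -0.09]), array([ 0.1, -0.1, -0.2])) [0.08726495 0.28404219 0.00801111]
```

It dropped: force gone and s=-1. Now lowering to the gap floor, predicted at s≈-6.7.

```bash
python3 -m inch '[0.06,-0.01,-0.12,0,0,0,-1, 0.12,-0.01,-0.25,0,0,0,-1,0.18,-0.01,-0.38,0,0,0,-1,0.24,-0.01,-0.52,0,0,0,-1,0.28,-0.01,-0.6,0,0,0,-1]'
python3 - <<'E'
from h import *
where();print(at(-8,130),bot.get_obs()["moment"])
E
```

```text
time: 11.85
tool_pos: [621.1, -2.6, 140.2]
tcp_rot: [2.801, 0.275, 2.26]
contact_force: [-13.3, -0.5, 15.2]
grip_width: 57.0
t 11.85 jarframe [-0.1 -0.  -6.8] yaw/tilt err [ 1.302e+02 -1.000e-01  1.000e-01] F [-5.6 -0.  19.4] w 57.0 j6 [-0.17  0.41  1.79  0.17  0.53 -1.04]
(array([ 0.06,  0.01, -0.1 ]), array([ 0.1, -0.1, -0.2])) [-0.06530935  1.10813335 -0.0412036 ]
```

```bash
python3 -m inch '[0.05,0,-0.11,1.7,0,-3.6,-1, 0.06,0,-0.13,3.4,0.1,-7.2,-1,0.07,0,-0.15,5.1,0.2,-10.9,-1,0.08,0,-0.17,6.8,0.2,-14.5,-1,0.09,0,-0.2,8.4,0.3,-18.1,-1]'
python3 - <<'E'
from h import *
where();print(at(-10,110),bot.get_obs()["moment"])
E
```

```text
time: 12.35
tool_pos: [621.5, -3.1, 139.8]
tcp_rot: [2.73, 0.146, 1.926]
contact_force: [-12.4, -2.5, 16.0]
grip_width: 57.5
t 12.35 jarframe [ 0.1 -0.5 -7.3] yaw/tilt err [1.101e+02 0.000e+00 1.000e-01] F [-4.5 -2.1 19.8] w 57.5 j6 [-0.17  0.41  1.79  0.17  0.53 -0.69]
(array([ 0.11,  0.05, -0.25]), array([ 0.1, -0.1, -0.1])) [-0.5059411   1.2534298   0.05444474]
```

```bash
python3 -m inch '[0.06,0.02,-0.12,1.7,0,-3.6,-1, 0.08,0.04,-0.15,3.4,0.1,-7.2,-1,0.09,0.05,-0.18,5.1,0.2,-10.9,-1,0.1,0.05,-0.21,6.8,0.2,-14.5,-1,0.12,0.05,-0.26,8.4,0.3,-18.1,-1]'
python3 - <<'E'
from h import *
where();print(at(-11,90),bot.get_obs()["moment"])
E
```

```text
time: 12.85
tool_pos: [622.2, -3.0, 138.3]
tcp_rot: [2.707, 0.002, 1.605]
contact_force: [-10.9, -3.4, 11.4]
grip_width: 57.3
t 12.85 jarframe [ 0.1 -0.5 -9. ] yaw/tilt err [90.   0.1  0.1] F [-5.2 -3.  15. ] w 57.3 j6 [-0.17  0.41  1.79  0.17  0.52 -0.34]
(array([ 0.08,  0.05, -0.18]), array([ 0.1, -0.1,  0. ])) [-0.44402753  1.09902895 -0.03966473]
```

```bash
python3 -m inch '[0.06,0.02,-0.12,1.7,0,-3.6,-1, 0.08,0.04,-0.15,3.4,0.1,-7.2,-1,0.09,0.05,-0.18,5.1,0.2,-10.9,-1,0.1,0.05,-0.21,6.8,0.2,-14.5,-1,0.12,0.05,-0.26,8.4,0.3,-18.1,-1]'
python3 - <<'E'
from h import *
where();print(at(-11.5,70),bot.get_obs()["moment"])
E
```

```text
time: 13.35
tool_pos: [622.8, -3.1, 136.6]
tcp_rot: [2.73, -0.143, 1.285]
contact_force: [-13.9, -4.9, 15.1]
grip_width: 57.4
t 13.35 jarframe [ -0.1  -0.5 -10.7] yaw/tilt err [69.9  0.2  0.1] F [-6.3 -4.4 19.6] w 57.4 j6 [-0.17  0.41  1.79  0.17  0.52  0.02]
(array([ 0.04,  0.05, -0.07]), array([ 0.1, -0.1,  0.1])) [-0.59418236  1.3203333  -0.00807085]
```

s=-10.7 is the predicted home height after 60°. Turning on to find the stop.

```bash
python3 -m inch '[0.03,0.02,-0.08,0.8,0,-1.8,-1, 0.04,0.04,-0.1,1.7,0,-3.6,-1,0.05,0.05,-0.12,2.5,0.1,-5.4,-1,0.05,0.05,-0.12,3.4,0.1,-7.2,-1,0.05,0.05,-0.12,4.2,0.15,-9.1,-1]'
python3 - <<'E'
from h import *
where();print(at(-11.5,70),bot.get_obs()["moment"]@ZJ)
E
```

```text
time: 13.85
tool_pos: [622.4, -2.6, 136.0]
tcp_rot: [2.76, -0.209, 1.122]
contact_force: [-8.0, -0.5, 8.8]
grip_width: 57.5
t 13.85 jarframe [ -0.7  -0.  -11.2] yaw/tilt err [60.   0.2  0.1] F [-3.5 -0.2 11.3] w 57.5 j6 [-0.17  0.41  1.79  0.17  0.52  0.19]
(array([ 0.08,  0.01, -0.  ]), array([-4.1, -0.3,  9.2])) 0.9700613745637281
```

```bash
python3 -m inch '[0.03,0,-0.03,0.8,0,-1.8,-1, 0.05,0,-0.05,1.7,0,-3.6,-1,0.07,0,-0.07,2.5,0.1,-5.4,-1,0.07,0,-0.07,2.5,0.1,-5.4,-1,0.07,0,-0.07,2.5,0.1,-5.4,-1]'
python3 - <<'E'
from h import *
where();print(bot.get_obs()["moment"]@ZJ)
for n,(y0,y1,x0,x1) in {"scene":(120,300,220,420),"side":(100,270,150,340)}.items():
    im=bot.capture(n);cv2.imwrite(f"pics/{n}3.png",cv2.resize(im[y0:y1,x0:x1,::-1],(0,0),fx=3.3,fy=3.3))
E
```

```text
time: 14.35
tool_pos: [622.5, -2.6, 135.7]
tcp_rot: [2.783, -0.245, 1.024]
contact_force: [-7.0, -0.3, 7.5]
grip_width: 57.2
t 14.35 jarframe [ -0.7  -0.  -11.5] yaw/tilt err [54.2  0.3  0.1] F [-3.2 -0.1  9.8] w 57.2 j6 [-0.17  0.42  1.79  0.16  0.52  0.3 ]
0.9277683135434941
```

View pics/scene3.png

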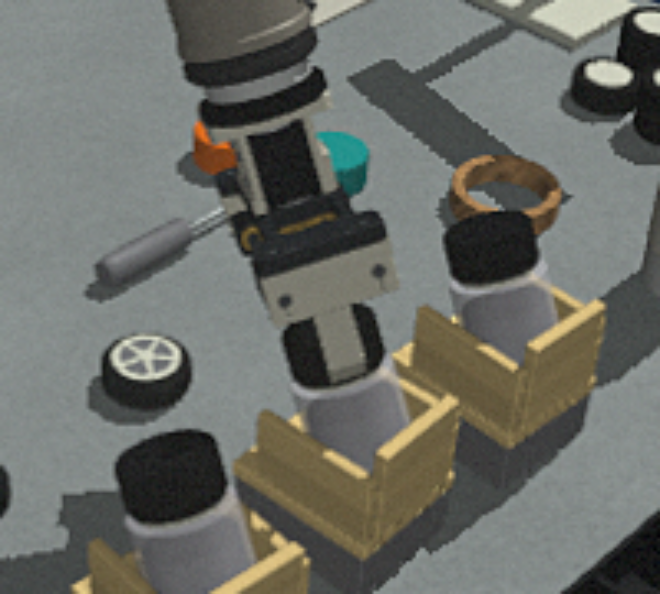

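The moment levels off at about 0.95 Nm and the height no longer changes, so the lid is hard against the stop. In the picture it's seated level with its neighbours. Releasing.

```bash
python3 -m inch '[0.05,0,0.03,0,0,0,1, 0.05,0,0.03,0,0,0,1,0.05,0,0.03,0,0,0,1,0.05,0,0.03,0,0,0,1,0.05,0,0.03,0,0,0,1]'
python3 -m inch '[0,0,0,0,0,0,1, -0.8,0,1.8,0,0,0,1,-2,-0.1,4.2,0,0,0,1,-3.4,-0.1,7.2,0,0,0,1,-5,-0.2,10.9,0,0,0,1]'
python3 - <<'E'
from h import *
where()
# view pose: lid top centre at 12.5 above rim
tc,Rc=camtool();c=bot.calibration("wrist")
q=np.array([(275-c["cx"])/c["fx"],(130-c["cy"])/c["fy"],1])*200
R=toolR(54,25,2);print("view",delta(M+12.5*ZJ-R.apply(tc+Rc.apply(q)),R))
for n,(y0,y1,x0,x1) in {"scene":(120,300,220,420),"side":(100,270,150,340)}.items():
    im=bot.capture(n);cv2.imwrite(f"pics/{n}4.png",cv2.resize(im[y0:y1,x0:x1,::-1],(0,0),fx=3.3,fy=3.3))
E
```

```text
time: 14.95
tool_pos: [623.1, -2.6, 135.9]
tcp_rot: [2.783, -0.245, 1.024]
contact_force: [1.0, 1.0, 0.3]
grip_width: 89.9
time: 15.45
tool_pos: [572.0, -4.5, 244.8]
tcp_rot: [2.785, -0.244, 1.024]
contact_force: [0.6, -0.3, 0.6]
grip_width: 91.8
t 15.45 jarframe [ -0.4  -0.2 108.7] yaw/tilt err [54.2  0.4  0.3] F [ 0.8 -0.4  0.3] w 91.8 j6 [-0.19  0.2   1.76  0.13  0.77  0.32]
view (array([-1.39, -5.4 , -5.94]), array([ 0.2, -0.4, -0.1]))
```

View pics/scene4.png

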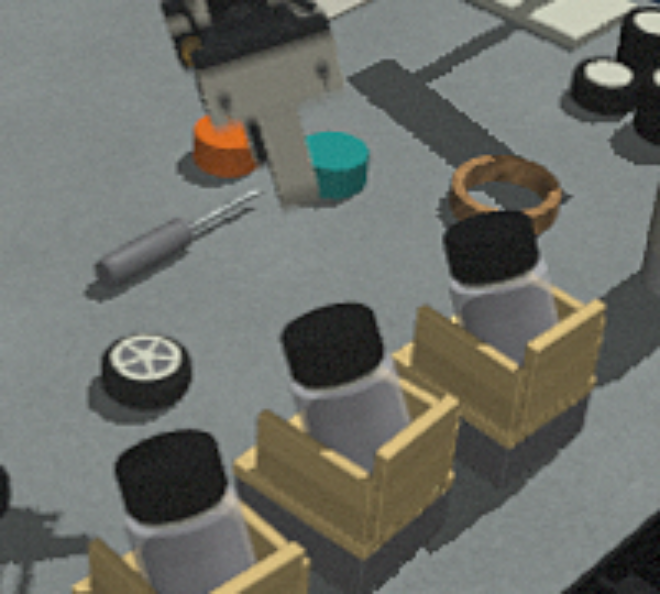

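View pics/side4.png

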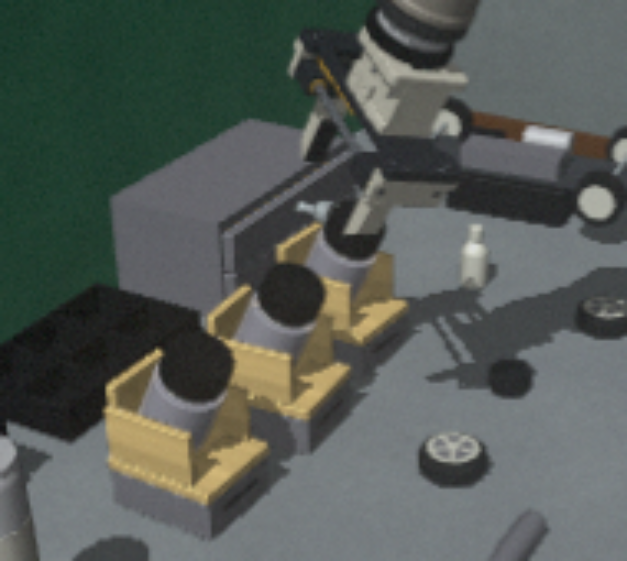

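The picture shows the middle jar's lid at about (333,345) in the scene crop, looking just like its closed neighbours. As a height check I'll tap the lid top lightly with the fingers shut; home predicts contact near s=12.5–12.8.

```bash
python3 -m inch '[1,0,-2.1,0,0,0,-1, 2,0,-4.2,0,0,0,-1,3,0.1,-6.3,0,0,0,-1,3.6,0.15,-7.9,0,0,0,-1,3.6,0.15,-7.9,0,0,0,-1]'
python3 -m inch '[0,0,0,0,0,0,-1,0,0,0,0,0,0,-1,0,0,0,0,0,0,-1,0,0,0,0,0,0,-1,0,0,0,0,0,0,-1]'
python3 - <<'E'
from h import *
where();print(at(14.5,54))
E
```

```text
time: 16.05
tool_pos: [609.3, -3.2, 168.3]
tcp_rot: [2.779, -0.246, 1.025]
contact_force: [-0.8, 0.9, 0.1]
grip_width: 56.8
time: 16.55
tool_pos: [609.4, -3.2, 169.0]
tcp_rot: [2.778, -0.247, 1.025]
contact_force: [0.5, 0.0, 1.0]
grip_width: 16.5
t 16.55 jarframe [ 1.5 -0.2 24.2] yaw/tilt err [54.2  0.2 -0.1] F [0.8 0.  0.7] w 16.5 j6 [-0.18  0.35  1.79  0.15  0.59  0.31]
(array([ 0.28,  0.03, -0.94]), array([ 0.3,  0. , -0.1]))
```

```bash
python3 -m inch '[0.1,0,-0.3,0,0,0,-1,0.2,0,-0.6,0,0,0,-1,0.28,0.03,-0.94,0,0,0,-1,0.28,0.03,-0.94,0,0,0,-1,0.28,0.03,-0.94,0,0,0,-1]'
python3 -c "
from h import *
where();print(at(11.5,54))"
```

```text
time: 17.05
tool_pos: [612.1, -2.9, 159.3]
tcp_rot: [2.778, -0.247, 1.025]
contact_force: [0.2, -0.6, 0.3]
grip_width: 0.4
t 17.05 jarframe [-0.2  0.  14.3] yaw/tilt err [54.2  0.2 -0.1] F [ 0.3 -0.6  0.2] w 0.4 j6 [-0.17  0.37  1.79  0.16  0.56  0.3 ]
(array([ 0.13,  0.  , -0.24]), array([ 0.3, -0. , -0.1]))
```

```bash
python3 -m inch '[0.03,0,-0.06,0,0,0,-1,0.06,0,-0.12,0,0,0,-1,0.09,0,-0.18,0,0,0,-1,0.13,0,-0.24,0,0,0,-1,0.13,0,-0.24,0,0,0,-1]'
python3 -c "
from h import *
where();print(at(11.5,54))"
```

```text
time: 17.55
tool_pos: [613.1, -2.8, 158.1]
tcp_rot: [2.778, -0.247, 1.026]
contact_force: [-9.1, -0.7, 11.1]
grip_width: 0.4
t 17.55 jarframe [ 0.2  0.  12.8] yaw/tilt err [54.2  0.2 -0.1] F [-3.5 -0.4 13.9] w 0.4 j6 [-0.17  0.37  1.79  0.16  0.56  0.3 ]
(array([ 0.03, -0.  , -0.13]), array([ 0.3,  0. , -0.1]))
```

Contact at s=12.8 with 14 N gives about 0.3 mm above nominal, well inside 1.2 mm. Retreating, then a last look.

```bash
python3 -m inch '[-0.5,0,1,0,0,0,-1,-1.5,0,3.2,0,0,0,-1,-3,0,6,0,0,0,-1,-5,0,9,0,0,0,-1,-7,0,12,0,0,0,-1]'
python3 -m inch '[0,0,0,0,0,0,-1,0,0,0,0,0,0,-1,0,0,0,0,0,0,-1,0,0,0,0,0,0,-1,0,0,0,0,0,0,-1]'
python3 - <<'E'
from h import *
where()
im=bot.capture("scene");cv2.imwrite("pics/s5.png",im[:,:,::-1])
E
```

```text
time: 18.05
tool_pos: [542.1, -2.8, 279.4]
tcp_rot: [2.778, -0.247, 1.026]
contact_force: [0.3, 0.1, -0.3]
grip_width: 0.6
time: 18.55
tool_pos: [542.1, -2.8, 278.1]
tcp_rot: [2.78, -0.246, 1.025]
contact_force: [-0.9, 0.1, 0.1]
grip_width: 0.5
t 18.55 jarframe [-13.4   2.6 151.6] yaw/tilt err [54.2  0.2 -0. ] F [-0.8  0.2  0.5] w 0.5 j6 [-0.2   0.11  1.77  0.13  0.84  0.32]
```

View pics/s5.png

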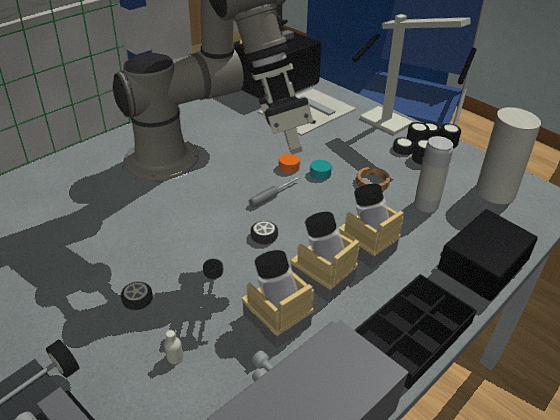

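The lid is seated on the middle jar at (321,225). The other things are at their original pixels and the arm is clear.

```bash
python3 -c "
from plant import bot
print(bot.close_job())"
```

```text
the job is handed in; nothing more can be done
None
```

The larger black lid is on the open middle jar, turned home against the stop and released. I handed the job in at about 18.6 s of the 58 s allowed; no verdict is reported.

- **Fitting:** I squeezed the lid in two directions to centre it in the grip. It met the ridges at the predicted height and dropped in after at most 40° of backward turn. Then I turned it clockwise about 60–75°, until the torque levelled off at about 0.95 N·m with the fingers slipping on the lid.
- **Depth:** The lid came down 11.0 mm from ridge contact to home, as specified. A light tap on its top put it about 0.3 mm above nominal, against the 1.2 mm limit. That is only good to a few tenths of a millimetre, because the rim height came from the images and the given dimensions.
- **Last look:** The final scene picture shows the lid looking like its closed neighbours and the other loose things where they started. The arm was clear of everything, with near-zero force.
- **Disagreement:** The scene and side cameras put the rim 1–2.5 mm away from the wrist view. I trusted the wrist view because it matched the gripped lid's position to about 0.3 mm. I did not measure the lid's final tilt separately.

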